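# Clamp a lock case with the lift-and-turn ratchet lever

## Robot

A 6-joint arm with a two-finger parallel gripper is mounted at the origin on the work surface. World frame = base frame: x ahead of the robot, y to its left, z up, the work surface at z = 0. Lengths are in mm, angles in rad, forces in N, time in s.
With the tool pointing down it reaches from about 400 to 925 mm from the base axis. Payload 12.5 kg.
Tool frame: the origin (TCP) lies midway between the tips of the shut fingers; the grasp point (between the pads) lies 19 mm behind it; z points along the fingers, y is the line along which they close (so a half turn about z gives the same grasp; the last joint's range is limited). The gripper opens to 95 mm and grips with 3 to 60 N. Pads are 20 mm wide; open, the fingers measure 119 mm over their backs; the gripper's body (75 mm by 180 mm) begins 59 mm behind the grasp point.
Start: joints at [1.013, 0.491, 1.559, -0, 1.092, -0.106], TCP at [272.853, 562.315, 214.661] pointing down, gripper open.
Joint ranges: [-3.1, 3.1], [-0.84, 2.19], [0.05, 2.79], [-1.13, 4.28], [0.06, 2.93], [-2.69, 2.69]. Speed limits (rad/s): [2.22, 2.22, 2.79, 3.14, 3.14, 3.14].

## Interface

Orientations are given as [roll, pitch, yaw] about the fixed x, y, z axes, in that order (R = Rz(yaw) Ry(pitch) Rx(roll)).
In Python, from cell import * gives the robot as it stands. The module is installed in compiled form; this text tells all that it offers.
- The arm moves only by the tool arm_command, never from a script. Its arguments are lists of equal length, an entry for each row: "delta_pos": the shift along the world's x, y, z in units of 250 mm (1.0 is 250 mm), a list of three; "delta_rot": the turn, a rotation vector about the world's x, y, z in units of 90 degrees (1.0 is 90 degrees), a list of three; "claw": the closure, from 0 (fully open) to 1 (shut). In form: {"delta_pos": [[tx, ty, tz], ...], "delta_rot": [[wx, wy, wz], ...], "claw": [claw, ...]}. A call has exactly 5 rows; each row is the pose to reach, as a shift and turn from the pose commanded when the call began; what a row does not reach only later rows make up. A row lasts 1/12 s, in which the tool goes at most 41.7 mm and 7.16 degrees, less where a joint would pass 70% of its speed; a pose out of reach is approached as far as the arm can. A call with a number of a shift or a turn outside -1 to 1 is refused whole. A call with a gripper value outside its range is refused whole. The fingers move at their own pace and stop on an object; the grip force is fixed at half the most. Time passes only in rows, so rows that repeat a pose let the fingers close, or fill a call up. It gives the time, the measured TCP pose, the force, the opening and the grip force at its end, in the units of the state.
- state(): the state, without advancing time (a new reading comes with each control period).
- read_camera(name): name is "scene" or "top" or "wrist"; returns the picture (384x512x3 uint8, red, green, blue); there is no depth.
- calibration(name): a dict with "camera_matrix" (3x3 intrinsics, pixels), "k1" (the pictures are not rectified: a ray, as slopes to the right and down, at radius r is drawn at 1 + k1 r^2 times it, then the intrinsics apply), "T" (4x4, takes a point from camera to world coordinates). Camera axes: x right, y down, z forward; pixel columns grow to the right and rows downward; lengths in mm; the calibration is good to about 2 mm. A picture is of the moment at which its call begins: read the wrist's pose just before it. calibration takes no time and is no camera call; for the wrist camera it gives the pose at the moment of the call.
- job_done(): hands the job in; it is judged then, once.
The state is a dict: "t": time; "joints": joint angles; "qvel": joint speeds; "tau": joint torques, N m; "eef_pos": TCP position; "tcp_rot": TCP orientation; "ft_force": force on the tool from outside, world axes, zero at the start; "moment": the same for the moment, N m; "opening": opening from 0.0 (shut) to 1.0 (fully open); "grip_force": force on a finger pad.
Only numpy, scipy, OpenCV 4.12 (cv2) and the standard library are available. Lean on these libraries where they do the work, as an engineer would, in place of code of your own. Each camera call takes 0.05 s, during which the arm holds its last target. There are 200 camera calls.

## Task

Get the lock case firmly held in the bench clamp: push it along the bed until its bolt end rests against the two end posts, then work the ratchet lever clockwise (seen from above) until the jaw's sprung steel face is pressed back into the jaw, at least half of its travel. The lever meets its front stop too soon for one swing, so lift it off its teeth, swing it back, let it drop in again and turn on. Leave the lever down on its teeth and the jaw tight, and do not disturb the loose things around the clamp.

Things in the scene. Friction and masses are not known exactly. Their poses are not given: they have to be found in the camera images.
- fixture: Dark steel clamp base plate 250x295x12 mm, fixed; its top at z 12 is the bed. Origin: on the bench, x along the bed away from the robot at yaw 0, y left, z up. Grey fixed jaw: face at y +50, top z 44. Two steel end posts: faces at x +75, at y 47 and -39, 20 wide, top z 46. Moving jaw (120 mm long in x, centred on x 0, top z 43) comes from -y towards +y: open gap 107 to 112 mm.
- lock_case: White steel lock case 130x90x26 mm, 0.4 to 0.8 kg, lying loose on the bed between the jaws. Origin: centre of its underside; x along its 130 mm length. A brass bolt (18 wide, 18 long) on its +x end passes between the end posts. Starts 38 to 65 mm short of home; home is x +10 mm in the fixture's frame. Slides on the bed with 2 to 6 N; the jaw squares it up.
- lever_axis (a point): Point on the lever's and spindle's vertical axis, z 80; in the fixture's frame x -20, y -100. Its axes are the fixture's. The toothed crown and black hub reach 30 mm out; the bolt head over it ends at z 110. Posts 50 mm from the axis, 104 mm high, bound the swing: from here the grip lies along -20 deg about z at the back stop, along -112 deg at the front stop (clockwise; starts at -20 to -43).
- grip_mid (a point): On the lever's upright black round grip (28 mm thick, 50 mm tall, from z 82 to 132 over the bench with the lever down): point on its axis, 28 mm over its foot, z 110. The grip spins freely on its own axis and stands 95 mm from the lever's axis, on a black arm 12 mm thick and 18 wide whose top is at z 82. Turning the spindle takes 4 to 8 N here, lifting the lever 4 to 6 N.
- lever_lift (a joint): Height of the lever above its rest, m, 0 to 0.016. A spring pulls it down. The teeth (16 around, 0.39 rad apart) let go from about 0.010 up; lift it to 0.013 or more to swing. Released, it drops and slips to a tooth gap up to 0.2 rad away, reading 0 when fully in. While it is down the spindle turns with it, both ways; lifted, it swings freely and stays where it is left, up to its stops.
- spindle (a joint): Turn of the toothed spindle, rad, growing clockwise seen from above. It moves the jaw forward 12 mm per rad, is stiff (0.4 N m) and stays where it is left, also under the clamp's load. Starts at 0 to 0.4, which is also the lever's swing from its back stop; the jaw touches the case, pushed against the fixed jaw, at 1.83; the sprung face is half pressed in at 2.08, fully in at 2.33.
- jaw_face (a joint): How far the moving jaw's sprung steel face plate (120 mm long, 6 mm thick) is pressed back towards the jaw block, m: 0 loose, 0.003 half and tight enough, 0.006 fully in, a hard stop. The spring gives 4.5 N at 0, 13 N at 0.003, 22 N at 0.006; at the stop the lever stalls.
- padlock: Bystander: brass padlock 55x48x24 mm with a steel shackle, lying flat; origin under its body's centre. Leave it alone.
- hammer: Bystander: hammer lying on the right of the bench; leave it alone.
- part_tray: Bystander: orange divided tray 130x180x35 mm on the left; leave it alone.
- euro_cylinder: Bystander: brass lock cylinder 66 mm long, 32 mm high, standing on the base plate's left ledge beyond the fixed jaw; leave it alone.
- screwdriver: Bystander: screwdriver 190 mm long with a green handle, lying on the bench along the base plate's right edge, below the lever's sweep; leave it alone.
There are look-alikes about, which are no part of the job. Several things have the shape of the lock_case; the one meant has the colours described above.

How it is judged:
By the outcome, as a careful person would: the job done as asked, in the order asked, and still so for the second after the job is handed in, with the robot touching nothing.
It also fails if it takes over 58 s, if anything falls off the work surface, if the arm or the gripper's body presses on something with over 40 N, if the wrist force passes 120 N, or if a joint passes its speed limit or range.

## Working session

There is one attempt and no reset: what is moved stays moved. The work goes in short steps, Python scripts to look and compute and a tool call to move; the robot and the scene stay as the last step left them, time stands still between calls to the robot, and variables do not carry over. Pictures are saved under pics/ and viewed, at most 10 in all, crops included, and the job is handed in when it is done.

Besides the shell and the picture viewer there is one more tool, called after ">>>" as name(argument=value, ...) on one line, values as JSON. arm_command: Moves the arm, as the interface text tells. Shifts and turns lie within -1 to 1; 1 stands for 250 mm of shift or 90 degrees of turn. Its arguments: {"type":"object","properties":{"delta_pos":{"type":"array"},"delta_rot":{"type":"array"},"claw":{"type":"array"}},"required":["delta_pos","delta_rot","claw"]}

```bash
mkdir -p pics
cat > h.py <<'E'
from cell import *
import numpy as np, cv2
def ray(cam,uv,c=None):
    c=c or calibration(cam); K=np.array(c["camera_matrix"]); T=np.array(c["T"])
    d=np.array([(uv[0]-K[0,2])/K[0,0],(uv[1]-K[1,2])/K[1,1]]); s=d.copy()
    for _ in range(30): s=d/(1+c["k1"]*(s@s))
    return T[:3,3],T[:3,:3]@np.array([s[0],s[1],1])
def at(cam,uv,z,c=None):
    o,d=ray(cam,uv,c); return (o+d*(z-o[2])/d[2])[:2].round(1)
def proj(cam,P,c=None):
    c=c or calibration(cam); K=np.array(c["camera_matrix"]); T=np.array(c["T"])
    p=T[:3,:3].T@(np.array(P,float)-T[:3,3]); s=p[:2]/p[2]; s=s*(1+c["k1"]*(s@s))
    return (K@[s[0],s[1],1])[:2]
def snap(cam,name,crop=None,scale=1):
    im=cv2.cvtColor(read_camera(cam),cv2.COLOR_RGB2BGR); cv2.imwrite("pics/raw_"+name,im)
    if crop: im=im[crop[1]:crop[3],crop[0]:crop[2]]
    cv2.imwrite("pics/"+name,cv2.resize(im,None,fx=scale,fy=scale,interpolation=cv2.INTER_CUBIC))
E
python3 - <<'E'
from h import *
snap("top","top1.png",None,1.5); snap("scene","scene1.png",None,1.5)
print(state()); 
for c in("top","scene","wrist"): print(c,calibration(c))
E
```

```text
{'t': 0.1, 'joints': array([ 1.01339501e+00,  4.91494277e-01,  1.55940766e+00, -2.03710726e-05,
        1.09168845e+00, -1.05629558e-01]), 'qvel': array([-0.00063009, -0.00219272, -0.00206858,  0.00156765, -0.00062363,
       -0.00109456]), 'tau': array([ 2.87211587e-03, -6.13624048e+01, -2.58608669e+01,  6.93892851e-02,
        4.70231194e-02, -6.17448040e-05]), 'eef_pos': array([272.73278277, 562.10731906, 214.11669412]), 'tcp_rot': array([-3.14059858e+00, -8.72267131e-05,  2.68983025e+00]), 'ft_force': array([ 0.57900943, -0.11831848,  0.04750611]), 'moment': array([-0.00471777,  0.01159786, -0.03957779]), 'grip_force': 0.0, 'opening': 0.9989982413322481}
top {'camera_matrix': array([[481.21396558,   0.        , 249.45646093],
       [  0.        , 481.21396558, 196.58419846],
       [  0.        ,   0.        ,   1.        ]]), 'k1': -0.1700774222058419, 'T': array([[-4.65375360e-03, -9.90037603e-01,  1.40726283e-01,
         2.33008548e+02],
       [-9.99865610e-01,  2.39466637e-03, -1.62181390e-02,
         2.12259655e+00],
       [ 1.57195750e-02, -1.40782846e-01, -9.89915696e
[... 525 characters left out ...]
-6.36648774e-01, -7.71152456e-01,
         1.10684260e+03],
       [ 0.00000000e+00,  0.00000000e+00,  0.00000000e+00,
         1.00000000e+00]])}
wrist {'camera_matrix': array([[302.74011082,   0.        , 252.2052602 ],
       [  0.        , 302.74011082, 191.92925356],
       [  0.        ,   0.        ,   1.        ]]), 'k1': 0.014442054525646788, 'T': array([[ 4.36538422e-01,  8.73518611e-01,  2.15405296e-01,
         2.12419984e+02],
       [ 8.99685518e-01, -4.23730364e-01, -1.04969270e-01,
         5.91045225e+02],
       [-4.18846329e-04,  2.39620145e-01, -9.70866629e-01,
         3.83321101e+02],
       [ 0.00000000e+00,  0.00000000e+00,  0.00000000e+00,
         1.00000000e+00]])}
```

View pics/top1.png

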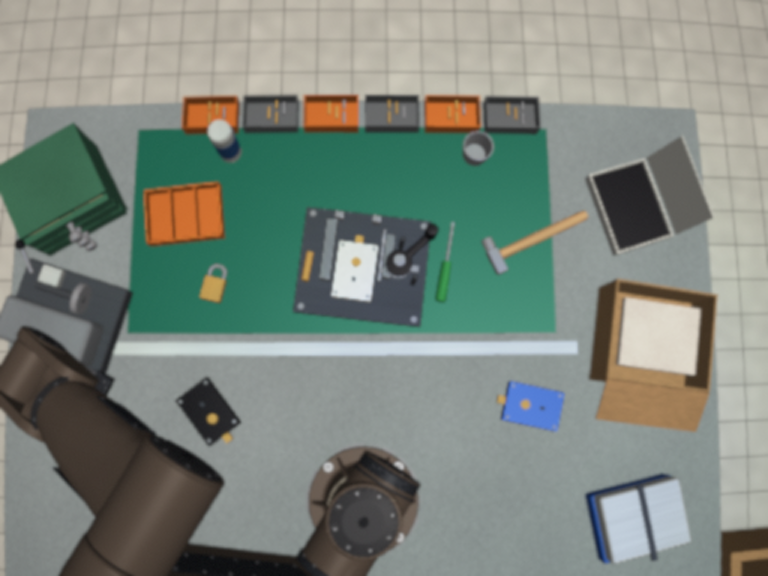

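View pics/scene1.png

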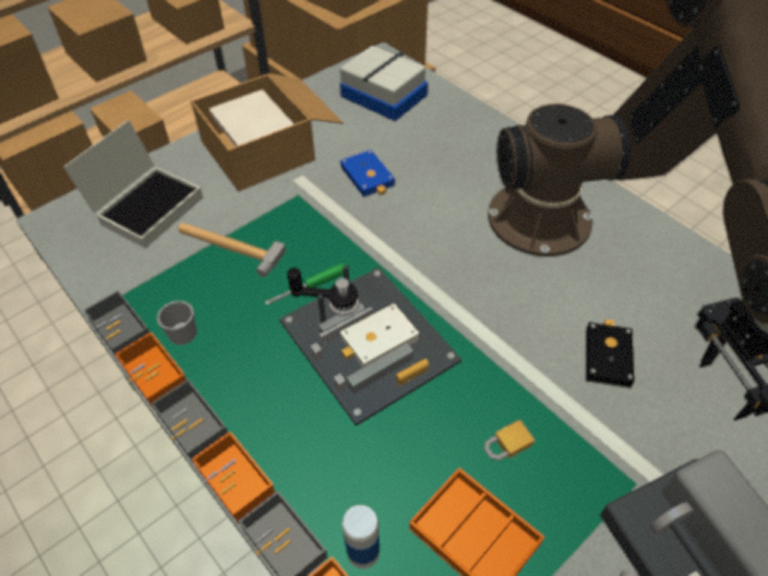

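The top view shows the base plate's corners at about (306,208), (436,220), (420,325) and (295,312), in 1.5x pixels. The white case is at (355,270), the lever hub at (400,260) and the grip at (431,231). I'll work out a rough pose and then take a closer look with the wrist camera.

Run:
```python
from h import *
for n,p,z in [("c1",(306,208),12),("c2",(436,220),12),("c3",(420,325),12),("c4",(295,312),12),("hub",(400,260),110),("grip",(432,230),132),("case",(355,270),38)]:
    print(n,at("top",np.array(p)/1.5,z))
s=state();c=calibration("wrist");from scipy.spatial.transform import Rotation as R
Rt=R.from_euler("xyz",s["tcp_rot"]).as_matrix();T=np.array(c["T"])
print(Rt.T@(T[:3,3]-s["eef_pos"]),(Rt.T@T[:3,:3]).round(3)); print(Rt.round(3))
```

```text
c1 [672.4 134.1]
c2 [ 643.2 -170.4]
c3 [ 396.5 -129.3]
c4 [427.2 156.8]
hub [529.1 -79.8]
grip [ 590.9 -148.7]
case [519.9  19. ]
[  66.90981972   -0.46302722 -169.1981945 ] [[ 0.    -0.971 -0.24 ]
 [ 1.    -0.     0.001]
 [-0.001 -0.24   0.971]]
[[-0.9    0.437 -0.001]
 [ 0.437  0.9   -0.001]
 [ 0.    -0.001 -1.   ]]
```

>>> arm_command(delta_pos=[[0.06, -0.13, 0.04], [0.12, -0.26, 0.07], [0.18, -0.39, 0.09], [0.24, -0.52, 0.1], [0.3, -0.65, 0.11]], delta_rot=[[0, 0, -0.05], [0, 0, -0.1], [0, 0, -0.15], [0, 0, -0.2], [0, 0, -0.25]], claw=[1, 1, 1, 1, 1])

```text
t: 0.52
eef_pos: [348.1, 398.2, 242.2]
tcp_rot: [-3.142, 0.0, 2.294]
ft_force: [1.3, 0.5, 0.4]
opening: 0.709
grip_force: 0.0
```

>>> arm_command(delta_pos=[[0.06, -0.13, 0.02], [0.12, -0.27, 0.04], [0.18, -0.41, 0.06], [0.24, -0.55, 0.08], [0.3, -0.69, 0.1]], delta_rot=[[0, 0, -0.05], [0, 0, -0.1], [0, 0, -0.15], [0, 0, -0.2], [0, 0, -0.25]], claw=[1, 1, 1, 1, 1])

```text
t: 0.93
eef_pos: [423.1, 225.5, 267.3]
tcp_rot: [-3.141, -0.0, 1.901]
ft_force: [0.3, 0.8, 0.3]
opening: 0.361
grip_force: 0.0
```

>>> arm_command(delta_pos=[[0.06, -0.13, 0.02], [0.12, -0.27, 0.04], [0.18, -0.41, 0.06], [0.24, -0.55, 0.08], [0.3, -0.69, 0.1]], delta_rot=[[0, 0, -0.05], [0, 0, -0.1], [0, 0, -0.15], [0, 0, -0.2], [0, 0, -0.25]], claw=[1, 1, 1, 1, 1])

```text
t: 1.35
eef_pos: [498.1, 52.9, 292.4]
tcp_rot: [-3.141, -0.0, 1.508]
ft_force: [1.4, 0.4, -0.5]
opening: 0.022
grip_force: 0.0
```

>>> arm_command(delta_pos=[[0.06, -0.1, 0.02], [0.12, -0.2, 0.04], [0.15, -0.24, 0.04], [0.15, -0.24, 0.04], [0.15, -0.24, 0.04]], delta_rot=[[0, 0, -0.03], [0, 0, -0.03], [0, 0, -0.03], [0, 0, -0.03], [0, 0, -0.03]], claw=[1, 1, 1, 1, 1])

```text
t: 1.77
eef_pos: [534.9, -4.9, 301.4]
tcp_rot: [-3.14, -0.0, 1.464]
ft_force: [-1.1, -0.7, 0.2]
opening: 0.002
grip_force: 0.0
```

Run:
```python
from h import *
import pickle
pickle.dump(calibration("wrist"),open("c1.pkl","wb")); snap("wrist","w1.png",None,1.5)
```

```text
(no output)
```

View pics/w1.png

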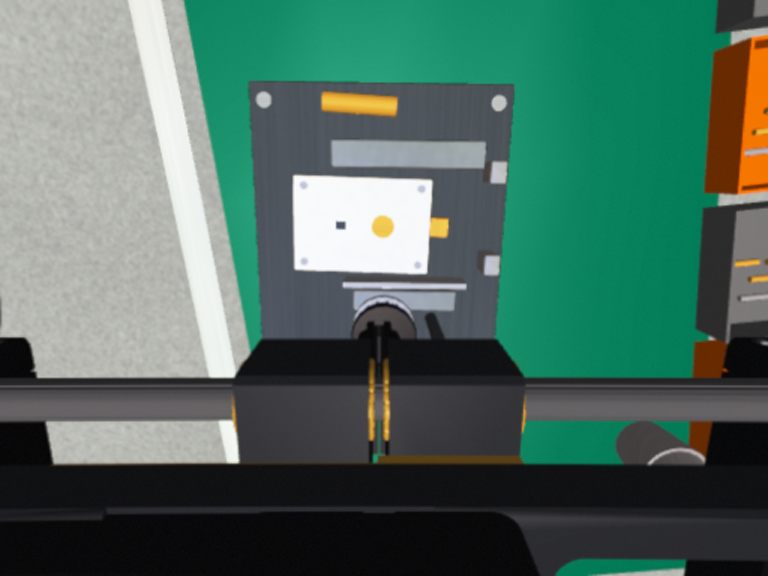

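The wrist view (1.5x) shows the case corners at (293,175), (433,180), (428,274) and (294,270), and the fixed jaw's face edge along y≈167. The posts are at about (490,162)-(490,184) and (483,254)-(483,276).

Run:
```python
from h import *
import pickle; c=pickle.load(open("c1.pkl","rb"))
im=cv2.imread("pics/raw_w1.png"); cv2.imwrite("pics/w1c.png",cv2.resize(im[90:235,160:345],None,fx=4,fy=4,interpolation=cv2.INTER_CUBIC))
W=lambda u,z:at("wrist",np.array(u)/1.5,z,c)
for n,u,z in [("jawL",(332,167),44),("jawR",(486,166),44),("plTL",(249,82),12),("plTR",(514,85),12),("plBL",(262,340),12),("plBR",(497,338),12),("case1",(293,175),38),("case2",(433,180),38),("case3",(428,274),38),("case4",(294,270),38)]: print(n,W(u,z))
```

```text
jawL [500.7  73.5]
jawR [639.5  59.4]
plTL [430.7 158.4]
plTR [676.2 129.4]
plBL [399.7 -94.9]
plBR [ 649.6 -119.3]
case1 [463.4  70.4]
case2 [591.6  52.2]
case3 [579.8 -36. ]
case4 [450.7 -18.2]
```

View pics/w1c.png

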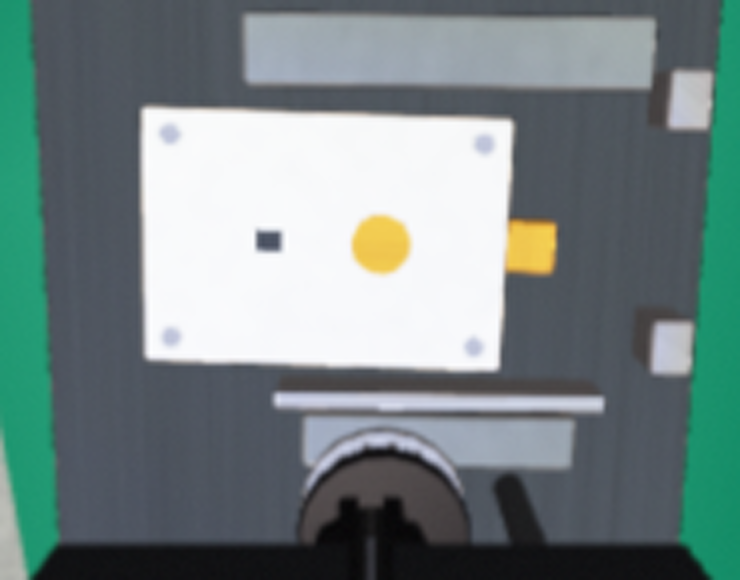

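The crop (4x, offset 160,90) puts the post-top face edges at (672,70)-(669,128) and (654,320)-(652,372). The fixed jaw's edge runs (247,82)-(654,88), and the case corners are (141,106), (513,120), (499,370) and (147,360). Next I'll fit the poses.

Run:
```python
from h import *
import pickle; c=pickle.load(open("c1.pkl","rb"))
from scipy.optimize import least_squares
W=lambda u,z:at("wrist",np.array([160+u[0]/4-.4,90+u[1]/4-.4]),z,c)
post=[W(u,46) for u in((672,70),(669,128),(654,320),(652,372))]; jaw=[W((247,82),44),W((654,88),44)]
case=[W(u,38) for u in((141,106),(513,120),(499,370),(147,360))]
print(post,jaw,case)
def F(p,q):
    a=p[2]; d=np.array(q)-p[:2]; return d@np.array([[np.cos(a),-np.sin(a)],[np.sin(a),np.cos(a)]])
def res(p):
    f=F(p,post); y=[57,37,-29,-49]
    return np.r_[f[:,0]-75,(f[:,1]-y)*.7,F(p,jaw)[:,1]-50]
r=least_squares(res,[560,17,-.11]); p=r.x; print(p,r.fun.round(1))
fc=F(p,case); print("case fix",fc.round(1), fc.mean(0))
inv=lambda f:(p[:2]+np.array([[np.cos(p[2]),-np.sin(p[2])],[np.sin(p[2]),np.cos(p[2])]])@f)
print("axis",inv([-20,-100]))
g=at("top",np.array((432,230))/1.5,132); print("grip",g,F(p,[g]))
d=F(p,[g])[0]-[-20,-100]; print(np.degrees(np.arctan2(d[1],d[0])),np.hypot(*d))
# top check
for f,z in(([-20,-100],110),([75,47],46),([75,-39],46)): print(proj("top",np.r_[inv(np.array(f)),z])*1.5)
np.save("fix.npy",p)
```

```text
[array([644.1,  63.6]), array([642.2,  44.7]), array([633.9, -21. ]), array([632.2, -39.8])] [array([500.9,  75.1]), array([638.3,  58.4])] [array([462.8,  71.3]), array([590.5,  52.9]), array([578.5, -35. ]), array([451.3, -17.7])]
[ 5.63177791e+02  1.70433803e+01 -1.20553210e-01] [-0.3  0.1 -0.2  0.4 -0.7 -0.  -0.2  0.6  0.1  0.1]
case fix [[-106.2   41.8]
 [  22.8   38.9]
 [  21.5  -49.8]
 [-106.9  -47.9]] [-42.19505394  -4.27383583]
axis [531.2968035  -79.82561708]
grip [ 590.9 -148.7] [[  47.45354299 -161.20654535]]
-42.22022790309124 91.08359707506118
[400.01901921 258.99247274]
[339.35454999 216.37310504]
[376.66593244 220.70768174]
```

>>> arm_command(delta_pos=[[-0.14, 0.045, -0.05], [-0.28, 0.09, -0.1], [-0.428, 0.137, -0.15], [-0.428, 0.137, -0.31], [-0.428, 0.137, -0.47]], delta_rot=[[0, 0, -0.009], [0, 0, -0.009], [0, 0, -0.009], [0, 0, -0.009], [0, 0, -0.009]], claw=[1, 1, 1, 1, 1])

```text
t: 2.23
eef_pos: [426.7, 30.9, 185.5]
tcp_rot: [3.136, -0.0, 1.453]
ft_force: [1.9, -0.4, -0.9]
opening: 0.007
grip_force: 0.0
```

>>> arm_command(delta_pos=[[0, 0, -0.16], [0, 0, -0.32], [0, 0, -0.48], [0, 0, -0.6], [0, 0, -0.64]], delta_rot=[[0, 0, 0], [0, 0, 0], [0, 0, 0], [0, 0, 0], [0, 0, 0]], claw=[1, 1, 1, 1, 1])

```text
t: 2.65
eef_pos: [426.0, 30.4, 21.5]
tcp_rot: [-3.137, 0.0, 1.452]
ft_force: [0.1, -0.1, -0.4]
opening: 0.002
grip_force: 0.0
```

>>> arm_command(delta_pos=[[0.03, -0.004, 0], [0.06, -0.007, 0], [0.09, -0.011, 0], [0.115, -0.014, 0], [0.14, -0.017, 0]], delta_rot=[[0, 0, 0], [0, 0, 0], [0, 0, 0], [0, 0, 0], [0, 0, 0]], claw=[1, 1, 1, 1, 1])

```text
t: 3.07
eef_pos: [463.9, 25.0, 25.7]
tcp_rot: [3.141, -0.0, 1.451]
ft_force: [-6.0, -0.1, 5.4]
opening: 0.006
grip_force: 3.6
```

>>> arm_command(delta_pos=[[0.025, -0.003, 0], [0.05, -0.006, 0], [0.07, -0.008, 0], [0.09, -0.011, 0], [0.108, -0.013, 0]], delta_rot=[[0, 0, 0], [0, 0, 0], [0, 0, 0], [0, 0, 0], [0, 0, 0]], claw=[1, 1, 1, 1, 1])

```text
t: 3.48
eef_pos: [490.2, 21.6, 25.6]
tcp_rot: [-3.141, 0.0, 1.45]
ft_force: [-7.4, 0.7, 6.2]
opening: 0.003
grip_force: 3.9
```

>>> arm_command(delta_pos=[[0.006, -0.001, 0], [0.011, -0.0015, 0], [0.016, -0.002, 0], [0.016, -0.002, 0], [0.016, -0.002, 0]], delta_rot=[[0, 0, 0], [0, 0, 0], [0, 0, 0], [0, 0, 0], [0, 0, 0]], claw=[1, 1, 1, 1, 1])

```text
t: 3.9
eef_pos: [494.1, 21.1, 25.5]
tcp_rot: [-3.141, 0.0, 1.45]
ft_force: [-5.9, 0.5, 5.2]
opening: 0.006
grip_force: 3.2
```

>>> arm_command(delta_pos=[[0.004, -0.0005, 0], [0.008, -0.001, 0], [0.012, -0.0015, 0], [0.012, -0.0015, 0], [0.012, -0.0015, 0]], delta_rot=[[0, 0, 0], [0, 0, 0], [0, 0, 0], [0, 0, 0], [0, 0, 0]], claw=[1, 1, 1, 1, 1])

```text
t: 4.32
eef_pos: [497.1, 20.7, 25.4]
tcp_rot: [-3.141, -0.0, 1.45]
ft_force: [-5.8, 0.8, 5.6]
opening: 0.006
grip_force: 3.1
```

Run:
```python
from h import *
import pickle
pickle.dump(calibration("wrist"),open("c2.pkl","wb")); snap("wrist","w2.png",None,1.5); print(state()["eef_pos"],state()["ft_force"])
```

```text
[497.10433343  20.75598908  25.45608987] [-6.64035469  1.32221985  5.27824732]
```

View pics/w2.png

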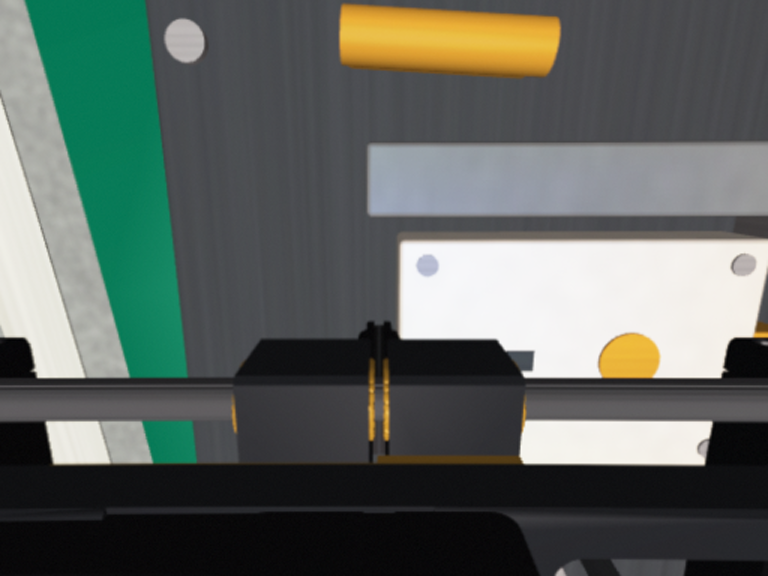

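Run:
```python
from h import *
import pickle; c=pickle.load(open("c2.pkl","rb")); p=np.load("fix.npy")
def F(q):
    a=p[2]; d=np.array(q)-p[:2]; return d@np.array([[np.cos(a),-np.sin(a)],[np.sin(a),np.cos(a)]])
for n,u,z in [("case TL",(400,240),38),("TLlow",(400,320),38),("TR",(767,240),38),("jawL",(369,215),44),("jawLtop",(369,143),44)]: print(n,F(at("wrist",np.array(u)/1.5-.2,z,c)).round(1))
print(F(state()["eef_pos"][:2]))
```

```text
case TL [-58.6  40.9]
TLlow [-58.3  11.8]
TR [67.  40.7]
jawL [-69.2  49.9]
jawLtop [-69.1  72.5]
[-66.04039675  -4.26042421]
```

>>> arm_command(delta_pos=[[0.003, -0.0004, 0], [0.006, -0.0007, 0], [0.009, -0.001, 0], [0.01, -0.0012, 0], [0.01, -0.0012, 0]], delta_rot=[[0, 0, 0], [0, 0, 0], [0, 0, 0], [0, 0, 0], [0, 0, 0]], claw=[1, 1, 1, 1, 1])

```text
t: 4.78
eef_pos: [499.4, 20.5, 25.4]
tcp_rot: [-3.141, 0.0, 1.45]
ft_force: [-6.2, 0.3, 5.6]
opening: 0.005
grip_force: 3.4
```

>>> arm_command(delta_pos=[[0.001, -0.0001, 0], [0.002, -0.0002, 0], [0.003, -0.0003, 0], [0.004, -0.0005, 0], [0.004, -0.0005, 0]], delta_rot=[[0, 0, 0], [0, 0, 0], [0, 0, 0], [0, 0, 0], [0, 0, 0]], claw=[1, 1, 1, 1, 1])

```text
t: 5.2
eef_pos: [500.4, 20.4, 25.4]
tcp_rot: [-3.141, 0.0, 1.45]
ft_force: [-6.0, 1.1, 5.7]
opening: 0.007
grip_force: 3.6
```

>>> arm_command(delta_pos=[[0.001, -0.0001, 0], [0.002, -0.0002, 0], [0.003, -0.0003, 0], [0.004, -0.0005, 0], [0.004, -0.0005, 0]], delta_rot=[[0, 0, 0], [0, 0, 0], [0, 0, 0], [0, 0, 0], [0, 0, 0]], claw=[1, 1, 1, 1, 1])

```text
t: 5.62
eef_pos: [500.6, 20.3, 25.4]
tcp_rot: [-3.139, 0.0, 1.45]
ft_force: [-9.0, 2.0, 7.9]
opening: 0.006
grip_force: 5.2
```

>>> arm_command(delta_pos=[[0.001, -0.0001, 0], [0.002, -0.0002, 0], [0.003, -0.0003, 0], [0.004, -0.0005, 0], [0.004, -0.0005, 0]], delta_rot=[[0, 0, 0], [0, 0, 0], [0, 0, 0], [0, 0, 0], [0, 0, 0]], claw=[1, 1, 1, 1, 1])

```text
t: 6.03
eef_pos: [500.7, 20.3, 25.4]
tcp_rot: [-3.137, 0.0, 1.451]
ft_force: [-12.8, 1.6, 11.4]
opening: 0.005
grip_force: 7.4
```

>>> arm_command(delta_pos=[[0.001, -0.0001, 0], [0.002, -0.0002, 0], [0.003, -0.0003, 0], [0.004, -0.0005, 0], [0.004, -0.0005, 0]], delta_rot=[[0, 0, 0], [0, 0, 0], [0, 0, 0], [0, 0, 0], [0, 0, 0]], claw=[1, 1, 1, 1, 1])

```text
t: 6.45
eef_pos: [500.7, 20.3, 25.4]
tcp_rot: [-3.135, 0.0, 1.451]
ft_force: [-17.0, 2.3, 14.7]
opening: 0.005
grip_force: 9.5
```

The case is hard against the posts: 17 N with no motion. I'll back off, and enlarge the earlier pictures to locate the grip.

>>> arm_command(delta_pos=[[-0.04, 0.005, 0], [-0.1, 0.012, 0], [-0.1, 0.012, 0.1], [-0.1, 0.012, 0.25], [-0.1, 0.012, 0.4]], delta_rot=[[0, 0, 0], [0, 0, 0], [0, 0, 0], [0, 0, 0], [0, 0, 0]], claw=[1, 1, 1, 1, 1])

```text
t: 6.87
eef_pos: [478.8, 22.9, 126.1]
tcp_rot: [3.141, 0.0, 1.45]
ft_force: [0.5, -0.3, -0.1]
opening: 0.005
grip_force: 0.0
```

Run:
```python
import cv2,numpy as np
a=cv2.imread("pics/raw_top1.png")[140:200,240:310]; b=cv2.imread("pics/raw_scene1.png")[165:225,180:250]
f=lambda i:cv2.convertScaleAbs(cv2.resize(i,None,fx=5.5,fy=5.5,interpolation=cv2.INTER_CUBIC),alpha=1.6,beta=10)
cv2.imwrite("pics/ab.png",np.hstack([f(a),f(b)]))
```

```text
(no output)
```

View pics/ab.png

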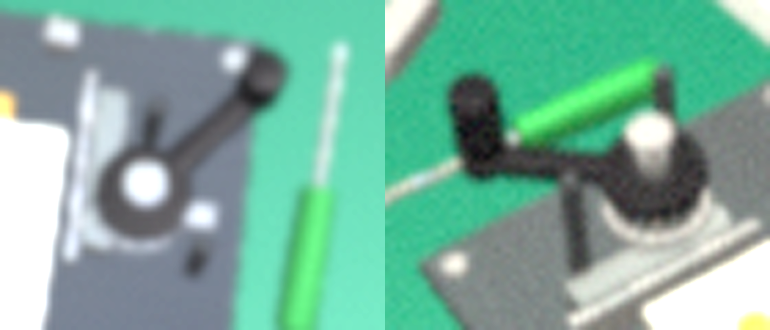

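In the left half (top camera), the grip's cap is at about (268,73) and the bolt head at (146,183). In the right half (scene camera), the grip's cap is at about (473,88) and the bolt top at (650,126).

Run:
```python
from h import *
p=np.load("fix.npy")
def F(q):
    a=p[2]; d=np.array(q)-p[:2]; return d@np.array([[np.cos(a),-np.sin(a)],[np.sin(a),np.cos(a)]])
t=lambda u:(240+u[0]/5.5-.4,140+u[1]/5.5-.4)
s=lambda u:(180+(u[0]-385)/5.5-.4,165+u[1]/5.5-.4)
for n,a,b,z in(("grip",(268,73),(473,88),132),("bolt",(146,183),(650,126),110)):
    q1,q2=at("top",t(a),z),at("scene",s(b),z)
    for q in(q1,q2):
        d=F(q)-[-20,-100]; print(n,q,F(q).round(1),np.degrees(np.arctan2(d[1],d[0])).round(1),np.hypot(*d).round(1))
```

```text
grip [ 592.5 -149.8] [  49.2 -162.1] -41.9 93.0
grip [ 592.6 -153.5] [  49.7 -165.8] -43.3 95.8
bolt [530.6 -78.1] [-20.9 -98.4] 118.9 1.9
bolt [527.7 -85.4] [ -22.9 -106. ] -115.9 6.6
```

>>> arm_command(delta_pos=[[0.06, -0.08, 0.1], [0.15, -0.2, 0.16], [0.24, -0.33, 0.16], [0.33, -0.46, 0.16], [0.42, -0.59, 0.16]], delta_rot=[[0, 0, 0], [0, 0, 0], [0, 0, 0], [0, 0, 0], [0, 0, 0]], claw=[0.25, 0.25, 0.25, 0.25, 0.25])

```text
t: 7.28
eef_pos: [585.3, -126.5, 166.2]
tcp_rot: [3.138, 0.001, 1.451]
ft_force: [0.9, -0.1, 0.0]
opening: 0.299
grip_force: 0.0
```

>>> arm_command(delta_pos=[[0.038, -0.109, 0], [0.038, -0.109, 0], [0.038, -0.109, 0], [0.038, -0.109, 0], [0.038, -0.109, 0]], delta_rot=[[0, 0, 0], [0, 0, 0], [0, 0, 0], [0, 0, 0], [0, 0, 0]], claw=[0.25, 0.25, 0.25, 0.25, 0.25])

```text
t: 7.7
eef_pos: [593.1, -150.9, 165.1]
tcp_rot: [3.141, 0.0, 1.451]
ft_force: [0.3, 0.5, -0.5]
opening: 0.648
grip_force: 0.0
```

Run:
```python
from h import *
import pickle
pickle.dump(calibration("wrist"),open("c3.pkl","wb")); snap("wrist","w3.png",None,1.5); print(state()["eef_pos"])
```

```text
[ 593.17042915 -150.84500491  165.1064902 ]
```

View pics/w3.png

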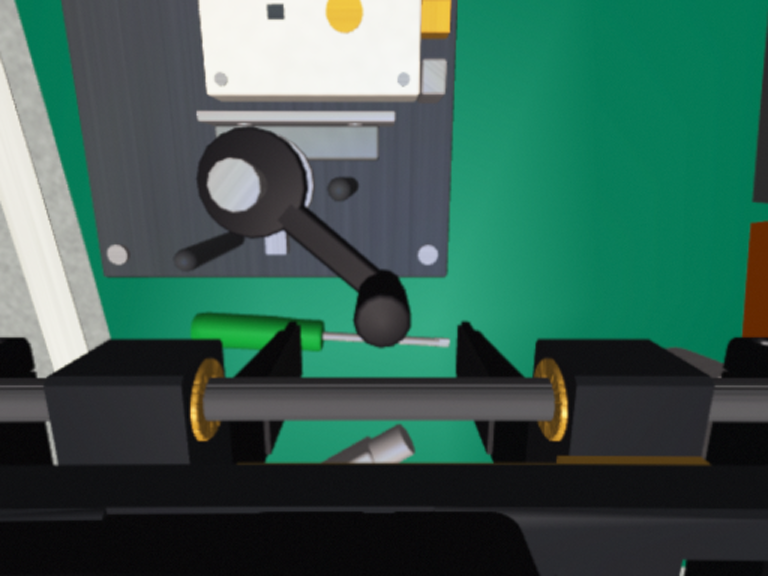

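The wrist view shows the grip top centred at (383,317), between the open fingers (295..458). The case's end rests against the post at (421,80).

Run:
```python
from h import *
import pickle; c=pickle.load(open("c3.pkl","rb"))
print(at("wrist",np.array((383,316))/1.5-.2,132,c),at("wrist",np.array((235,184))/1.5-.2,110,c))
```

```text
[ 595.6 -147.9] [532.1 -80.3]
```

>>> arm_command(delta_pos=[[0.012, 0.008, -0.1], [0.012, 0.008, -0.2], [0.012, 0.008, -0.27], [0.012, 0.008, -0.292], [0.012, 0.008, -0.292]], delta_rot=[[0, 0, 0], [0, 0, 0], [0, 0, 0], [0, 0, 0], [0, 0, 0]], claw=[0.25, 0.25, 0.25, 0.25, 0.25])

```text
t: 8.17
eef_pos: [595.8, -149.0, 90.8]
tcp_rot: [-3.14, -0.0, 1.451]
ft_force: [1.4, 0.7, -0.5]
opening: 0.751
grip_force: 0.0
```

>>> arm_command(delta_pos=[[0, 0, 0], [0, 0, 0], [0, 0, 0], [0, 0, 0], [0, 0, 0]], delta_rot=[[0, 0, 0], [0, 0, 0], [0, 0, 0], [0, 0, 0], [0, 0, 0]], claw=[1, 1, 1, 1, 1])

```text
t: 8.58
eef_pos: [596.6, -149.9, 92.4]
tcp_rot: [3.14, 0.0, 1.45]
ft_force: [-0.2, -0.3, -0.2]
opening: 0.46
grip_force: 0.0
```

>>> arm_command(delta_pos=[[0, 0, 0], [0, 0, 0], [0, 0, 0], [0, 0, 0], [0, 0, 0]], delta_rot=[[0, 0, 0], [0, 0, 0], [0, 0, 0], [0, 0, 0], [0, 0, 0]], claw=[1, 1, 1, 1, 1])

```text
t: 9.0
eef_pos: [596.3, -149.9, 91.7]
tcp_rot: [-3.142, -0.0, 1.45]
ft_force: [-1.3, 0.1, 2.4]
opening: 0.286
grip_force: 30.0
```

```bash
cat > arc.py <<'E'
import numpy as np,sys
a0,a1,n=map(float,sys.argv[1:4]); c=np.array([531.4,-79.9]); r=95.2
P=lambda a:c+r*np.array([np.cos(np.radians(a)),np.sin(np.radians(a))])
A=np.linspace(a0,a1,int(n)+1)
for k in range(0,int(n),5): print([[*((P(a)-P(A[k]))/250).round(3)] for a in A[k+1:k+6]], A[min(k+5,int(n))], P(A[min(k+5,int(n))]).round(1))
E
python3 arc.py -47.2 -113 15 | sed 's/np.float64//g'; python3 arc.py -113 -45.5 15| sed 's/np.float64//g'
```

```text
[[(-0.022), (-0.019)], [(-0.046), (-0.036)], [(-0.07), (-0.052)], [(-0.096), (-0.065)], [(-0.123), (-0.076)]] -69.13333333333334 [ 565.3 -168.9]
[[(-0.028), (-0.009)], [(-0.056), (-0.017)], [(-0.085), (-0.022)], [(-0.114), (-0.024)], [(-0.143), (-0.025)]] -91.06666666666666 [ 529.6 -175.1]
[[(-0.029), (0.002)], [(-0.058), (0.006)], [(-0.086), (0.012)], [(-0.114), (0.02)], [(-0.142), (0.03)]] -113.0 [ 494.2 -167.5]
[[(0.028), (-0.011)], [(0.057), (-0.019)], [(0.086), (-0.025)], [(0.116), (-0.029)], [(0.145), (-0.03)]] -90.5 [ 530.6 -175.1]
[[(0.03), (0.001)], [(0.06), (0.004)], [(0.089), (0.01)], [(0.118), (0.018)], [(0.146), (0.028)]] -68.0 [ 567.1 -168.2]
[[(0.027), (0.012)], [(0.053), (0.027)], [(0.078), (0.043)], [(0.102), (0.061)], [(0.124), (0.081)]] -45.5 [ 598.1 -147.8]
```

>>> arm_command(delta_pos=[[-0.022, -0.019, 0], [-0.046, -0.036, 0], [-0.07, -0.052, 0], [-0.096, -0.065, 0], [-0.123, -0.076, 0]], delta_rot=[[0, 0, 0], [0, 0, 0], [0, 0, 0], [0, 0, 0], [0, 0, 0]], claw=[1, 1, 1, 1, 1])

```text
t: 9.42
eef_pos: [565.2, -169.4, 91.8]
tcp_rot: [3.141, 0.0, 1.45]
ft_force: [4.2, 2.1, -0.5]
opening: 0.29
grip_force: 30.0
```

>>> arm_command(delta_pos=[[-0.028, -0.009, 0], [-0.056, -0.017, 0], [-0.085, -0.022, 0], [-0.114, -0.024, 0], [-0.143, -0.025, 0]], delta_rot=[[0, 0, 0], [0, 0, 0], [0, 0, 0], [0, 0, 0], [0, 0, 0]], claw=[1, 1, 1, 1, 1])

```text
t: 9.83
eef_pos: [529.4, -175.6, 91.8]
tcp_rot: [3.141, 0.001, 1.45]
ft_force: [4.3, -0.6, -0.3]
opening: 0.287
grip_force: 30.0
```

Forces are low, about 4 N along the tangent, so I'll finish the swing and then lift 14.5 mm.

>>> arm_command(delta_pos=[[-0.029, 0.002, 0], [-0.058, 0.006, 0], [-0.086, 0.012, 0], [-0.114, 0.02, 0], [-0.142, 0.03, 0]], delta_rot=[[0, 0, 0], [0, 0, 0], [0, 0, 0], [0, 0, 0], [0, 0, 0]], claw=[1, 1, 1, 1, 1])

```text
t: 10.25
eef_pos: [493.9, -168.1, 91.8]
tcp_rot: [3.14, 0.001, 1.45]
ft_force: [5.5, -1.1, -0.6]
opening: 0.288
grip_force: 30.0
```

>>> arm_command(delta_pos=[[0, 0, 0], [0, 0, 0.02], [0, 0, 0.04], [0, 0, 0.058], [0, 0, 0.058]], delta_rot=[[0, 0, 0], [0, 0, 0], [0, 0, 0], [0, 0, 0], [0, 0, 0]], claw=[1, 1, 1, 1, 1])

```text
t: 10.67
eef_pos: [494.2, -167.7, 106.8]
tcp_rot: [-3.141, 0.0, 1.451]
ft_force: [-0.6, -2.5, -4.9]
opening: 0.289
grip_force: 30.0
```

>>> arm_command(delta_pos=[[0.028, -0.011, 0], [0.057, -0.019, 0], [0.086, -0.025, 0], [0.116, -0.029, 0], [0.145, -0.03, 0]], delta_rot=[[0, 0, 0], [0, 0, 0], [0, 0, 0], [0, 0, 0], [0, 0, 0]], claw=[1, 1, 1, 1, 1])

```text
t: 11.08
eef_pos: [531.6, -175.3, 105.9]
tcp_rot: [-3.142, -0.0, 1.45]
ft_force: [-0.5, -1.9, -5.3]
opening: 0.291
grip_force: 30.0
```

>>> arm_command(delta_pos=[[0.03, 0.001, 0], [0.06, 0.004, 0], [0.089, 0.01, 0], [0.118, 0.018, 0], [0.146, 0.028, 0]], delta_rot=[[0, 0, 0], [0, 0, 0], [0, 0, 0], [0, 0, 0], [0, 0, 0]], claw=[1, 1, 1, 1, 1])

```text
t: 11.5
eef_pos: [567.9, -167.8, 106.2]
tcp_rot: [3.141, -0.0, 1.45]
ft_force: [0.1, -2.2, -5.4]
opening: 0.286
grip_force: 30.0
```

>>> arm_command(delta_pos=[[0.027, 0.012, 0], [0.053, 0.027, 0], [0.078, 0.043, 0], [0.102, 0.061, 0], [0.124, 0.081, 0]], delta_rot=[[0, 0, 0], [0, 0, 0], [0, 0, 0], [0, 0, 0], [0, 0, 0]], claw=[1, 1, 1, 1, 1])

```text
t: 11.92
eef_pos: [598.6, -147.2, 106.1]
tcp_rot: [-3.141, -0.0, 1.45]
ft_force: [0.2, -0.9, -5.4]
opening: 0.287
grip_force: 30.0
```

>>> arm_command(delta_pos=[[0, 0, 0], [0, 0, -0.015], [0, 0, -0.03], [0, 0, -0.045], [0, 0, -0.058]], delta_rot=[[0, 0, 0], [0, 0, 0], [0, 0, 0], [0, 0, 0], [0, 0, 0]], claw=[1, 1, 1, 1, 1])

```text
t: 12.33
eef_pos: [598.0, -148.1, 91.3]
tcp_rot: [3.141, 0.0, 1.45]
ft_force: [2.9, -3.0, 10.4]
opening: 0.291
grip_force: 30.0
```

>>> arm_command(delta_pos=[[0, 0, 0], [0, 0, 0], [0, 0, 0], [0, 0, 0], [0, 0, 0]], delta_rot=[[0, 0, 0], [0, 0, 0], [0, 0, 0], [0, 0, 0], [0, 0, 0]], claw=[0.55, 0.55, 0.55, 0.55, 0.55])

```text
t: 12.75
eef_pos: [598.1, -147.9, 91.9]
tcp_rot: [3.141, 0.0, 1.45]
ft_force: [-0.4, -0.3, -1.4]
opening: 0.445
grip_force: 0.0
```

>>> arm_command(delta_pos=[[0, 0, 0], [0, 0, 0], [0, 0, 0], [0, 0, 0], [0, 0, 0]], delta_rot=[[0, 0, 0], [0, 0, 0], [0, 0, 0], [0, 0, 0], [0, 0, 0]], claw=[1, 1, 1, 1, 1])

```text
t: 13.17
eef_pos: [598.2, -147.9, 91.7]
tcp_rot: [3.141, 0.0, 1.45]
ft_force: [0.1, -0.0, -0.0]
opening: 0.288
grip_force: 30.0
```

```bash
python3 arc.py -45.5 -86.5 15 | sed 's/np.float64//g'
```

```text
[[(-0.013), (-0.012)], [(-0.027), (-0.024)], [(-0.041), (-0.035)], [(-0.056), (-0.046)], [(-0.072), (-0.055)]] -59.16666666666667 [ 580.2 -161.6]
[[(-0.016), (-0.009)], [(-0.032), (-0.017)], [(-0.049), (-0.024)], [(-0.066), (-0.031)], [(-0.083), (-0.037)]] -72.83333333333334 [ 559.5 -170.9]
[[(-0.017), (-0.005)], [(-0.035), (-0.009)], [(-0.053), (-0.012)], [(-0.071), (-0.015)], [(-0.089), (-0.016)]] -86.5 [ 537.2 -174.9]
```

>>> arm_command(delta_pos=[[-0.013, -0.012, 0], [-0.027, -0.024, 0], [-0.041, -0.035, 0], [-0.056, -0.046, 0], [-0.072, -0.055, 0]], delta_rot=[[0, 0, 0], [0, 0, 0], [0, 0, 0], [0, 0, 0], [0, 0, 0]], claw=[1, 1, 1, 1, 1])

```text
t: 13.58
eef_pos: [580.5, -161.8, 91.8]
tcp_rot: [3.14, -0.0, 1.45]
ft_force: [4.9, 2.3, -2.0]
opening: 0.287
grip_force: 30.0
```

>>> arm_command(delta_pos=[[-0.016, -0.009, 0], [-0.032, -0.017, 0], [-0.049, -0.024, 0], [-0.066, -0.031, 0], [-0.083, -0.037, 0]], delta_rot=[[0, 0, 0], [0, 0, 0], [0, 0, 0], [0, 0, 0], [0, 0, 0]], claw=[1, 1, 1, 1, 1])

```text
t: 14.0
eef_pos: [559.9, -171.2, 91.8]
tcp_rot: [3.139, 0.0, 1.45]
ft_force: [5.9, 1.7, -2.3]
opening: 0.286
grip_force: 30.0
```

>>> arm_command(delta_pos=[[-0.017, -0.005, 0], [-0.035, -0.009, 0], [-0.053, -0.012, 0], [-0.071, -0.015, 0], [-0.089, -0.016, 0]], delta_rot=[[0, 0, 0], [0, 0, 0], [0, 0, 0], [0, 0, 0], [0, 0, 0]], claw=[1, 1, 1, 1, 1])

```text
t: 14.42
eef_pos: [537.9, -175.4, 91.9]
tcp_rot: [3.139, 0.001, 1.45]
ft_force: [6.4, 0.3, -3.4]
opening: 0.288
grip_force: 30.0
```

>>> arm_command(delta_pos=[[0, 0, 0], [0, 0, 0], [0, 0, 0], [0, 0, 0], [0, 0, 0]], delta_rot=[[0, 0, 0], [0, 0, 0], [0, 0, 0], [0, 0, 0], [0, 0, 0]], claw=[1, 1, 1, 1, 1])

```text
t: 14.83
eef_pos: [537.6, -175.3, 91.8]
tcp_rot: [3.14, 0.001, 1.45]
ft_force: [3.6, -3.0, -2.4]
opening: 0.29
grip_force: 30.0
```

>>> arm_command(delta_pos=[[0, 0, 0], [0, 0, 0], [0, 0, 0], [0, 0, 0], [0, 0, 0]], delta_rot=[[0, 0, 0], [0, 0, 0], [0, 0, 0], [0, 0, 0], [0, 0, 0]], claw=[0.4, 0.4, 0.4, 0.4, 0.4])

```text
t: 15.25
eef_pos: [536.8, -174.7, 91.6]
tcp_rot: [-3.141, -0.0, 1.451]
ft_force: [-0.2, 0.6, -0.4]
opening: 0.57
grip_force: 0.0
```

>>> arm_command(delta_pos=[[0, 0, 0.1], [0, 0, 0.25], [0, 0, 0.36], [0, -0.1, 0.4], [0, -0.2, 0.4]], delta_rot=[[0, 0, 0], [0, 0, 0], [0, 0, 0], [0, 0, 0], [0, 0, 0]], claw=[0.4, 0.4, 0.4, 0.4, 0.4])

```text
t: 15.67
eef_pos: [538.0, -225.0, 195.0]
tcp_rot: [3.137, 0.002, 1.453]
ft_force: [-0.6, -1.1, 0.2]
opening: 0.604
grip_force: 0.0
```

>>> arm_command(delta_pos=[[0, 0, 0], [0, 0, 0], [0, 0, 0], [0, 0, 0], [0, 0, 0]], delta_rot=[[0, 0, 0], [0, 0, 0], [0, 0, 0], [0, 0, 0], [0, 0, 0]], claw=[0.4, 0.4, 0.4, 0.4, 0.4])

```text
t: 16.08
eef_pos: [537.0, -224.0, 191.4]
tcp_rot: [-3.141, -0.0, 1.451]
ft_force: [0.5, 0.2, 0.0]
opening: 0.599
grip_force: 0.0
```

Run:
```python
from h import *
import pickle
pickle.dump(calibration("wrist"),open("c4.pkl","wb")); snap("wrist","w4.png",None,1.5); print(state()["eef_pos"],state()["ft_force"])
```

```text
[ 537.09541797 -224.11865854  191.43457803] [-0.01930649 -0.07959347  0.52836014]
```

View pics/w4.png

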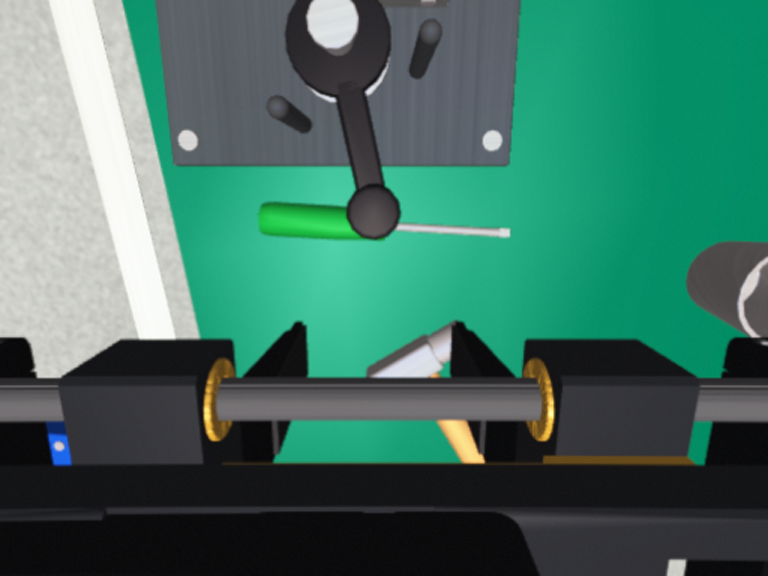

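The wrist view shows the lever arm pointing down, with the grip at (374,212), the screwdriver undisturbed and the posts clear. The jaw is out of frame, so I'll shift to see it.

>>> arm_command(delta_pos=[[0, 0.1, 0.08], [0, 0.24, 0.16], [0, 0.38, 0.2], [0, 0.5, 0.2], [0, 0.5, 0.2]], delta_rot=[[0, 0, 0], [0, 0, 0], [0, 0, 0], [0, 0, 0], [0, 0, 0]], claw=[0.4, 0.4, 0.4, 0.4, 0.4])

```text
t: 16.55
eef_pos: [536.8, -95.3, 242.5]
tcp_rot: [3.141, -0.001, 1.454]
ft_force: [0.1, -0.2, -0.1]
opening: 0.598
grip_force: 0.0
```

>>> arm_command(delta_pos=[[0, 0, 0], [0, 0, 0], [0, 0, 0], [0, 0, 0], [0, 0, 0]], delta_rot=[[0, 0, 0], [0, 0, 0], [0, 0, 0], [0, 0, 0], [0, 0, 0]], claw=[0.4, 0.4, 0.4, 0.4, 0.4])

```text
t: 16.97
eef_pos: [537.1, -100.6, 241.4]
tcp_rot: [-3.141, -0.0, 1.449]
ft_force: [-0.4, 0.6, -0.4]
opening: 0.601
grip_force: 0.0
```

Run:
```python
from h import *
import pickle
pickle.dump(calibration("wrist"),open("c5.pkl","wb")); snap("wrist","w5.png",(110,0,360,230),3.2); print(state()["eef_pos"])
i=cv2.imread("pics/w5.png"); i=cv2.resize(i,(750,552*1)) if i.shape[0]>600 else i; cv2.imwrite("pics/w5.png",cv2.resize(cv2.imread("pics/raw_w5.png")[20:220,110:360],None,fx=3,fy=3,interpolation=cv2.INTER_CUBIC))
```

```text
[ 537.04570237 -100.56008893  241.39931472]
```

View pics/w5.png

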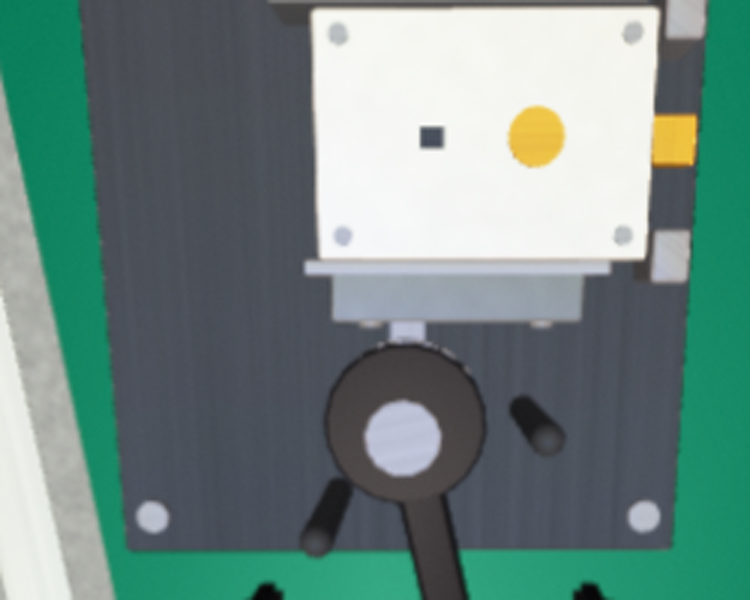

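The clamp now holds the case between the jaws. In the crop (3x, offset 110,20) the face plate spans y 261–274, the jaw block spans 275–321, and the case's +x edge meets the posts at about x 652. I'll measure how far the face is compressed.

Run:
```python
from h import *
import pickle; p=np.load("fix.npy")
def F(q):
    a=p[2]; d=np.array(q)-p[:2]; return d@np.array([[np.cos(a),-np.sin(a)],[np.sin(a),np.cos(a)]])
# edge profile along columns
for f,cf,cols,r in(("raw_w1.png","c1.pkl",range(250,265),(185,210)),("raw_w5.png","c5.pkl",range(275,293),(104,130))):
    c=pickle.load(open(cf,"rb")); im=cv2.cvtColor(cv2.imread("pics/"+f),cv2.COLOR_BGR2GRAY).astype(float)
    col=np.mean(cols)
    for v in range(*r): print(v,im[v,cols].mean().round(),F(at("wrist",(col,v),43,c)).round(1)[1],end=" | ")
    print()
c=pickle.load(open("c5.pkl","rb"))
for n,u,z in(("plateL",(305,262),43),("plateR",(610,262),43),("blkR",(580,320),43),("caseBR",(646,260),38),("caseTR",(660,12),38),("caseBL",(320,260),38),("post",(652,232),46),("bolt",(403,438),110)): print(n,F(at("wrist",(110+u[0]/3-.3,20+u[1]/3-.3),z,c)).round(1))
```

```text
185 70.0 -53.7 | 186 70.0 -55.1 | 187 83.0 -56.6 | 188 156.0 -58.1 | 189 199.0 -59.6 | 190 206.0 -61.1 | 191 201.0 -62.5 | 192 148.0 -64.0 | 193 99.0 -65.5 | 194 138.0 -67.0 | 195 165.0 -68.5 | 196 159.0 -70.0 | 197 131.0 -71.6 | 198 147.0 -73.1 | 199 182.0 -74.6 | 200 186.0 -76.1 | 201 150.0 -77.6 | 202 84.0 -79.2 | 203 35.0 -80.7 | 204 38.0 -82.2 | 205 62.0 -83.7 | 206 76.0 -85.2 | 207 79.0 -86.8 | 208 79.0 -88.3 | 209 78.0 -89.8 | 
104 246.0 -38.6 | 105 238.0 -39.7 | 106 196.0 -40.8 | 107 184.0 -41.9 | 108 196.0 -43.0 | 109 199.0 -44.2 | 110 197.0 -45.3 | 111 176.0 -46.4 | 112 160.0 -47.5 | 113 158.0 -48.7 | 114 158.0 -49.8 | 115 158.0 -50.9 | 116 159.0 -52.1 | 117 159.0 -53.2 | 118 160.0 -54.3 | 119 160.0 -55.5 | 120 160.0 -56.6 | 121 160.0 -57.7 | 122 160.0 -58.9 | 123 160.0 -60.1 | 124 159.0 -61.3 | 125 157.0 -62.4 | 126 144.0 -63.6 | 127 124.0 -64.7 | 128 104.0 -65.9 | 129 89.0 -67.1 | 
plateL [-59.6 -41.9]
plateR [ 59.2 -42. ]
blkR [ 48.4 -64. ]
caseBR [ 74.3 -41.1]
caseTR [74.2 46.9]
caseBL [-54.2 -41. ]
post [ 74.1 -31.1]
bolt [ -20.  -100.5]
```

>>> arm_command(delta_pos=[[0, -0.12, 0.1], [0, -0.24, 0.2], [0, -0.36, 0.3], [0, -0.48, 0.4], [0, -0.6, 0.5]], delta_rot=[[0, 0, 0], [0, 0, 0], [0, 0, 0], [0, 0, 0], [0, 0, 0]], claw=[0.4, 0.4, 0.4, 0.4, 0.4])

```text
t: 17.43
eef_pos: [536.6, -251.6, 367.9]
tcp_rot: [3.142, -0.0, 1.45]
ft_force: [1.1, 0.3, -0.4]
opening: 0.595
grip_force: 0.0
```

Run:
```python
from h import *
import pickle
snap("scene","s2.png"); c=pickle.load(open("c4.pkl","rb"))
g=at("wrist",np.array((374,211))/1.5-.2,132,c); print("grip",g,np.hypot(*(g-[531.4,-79.9])))
q=lambda x,y,z:((proj("scene",[x,y,z])-[180,165]+.4)*5.5).round(0)
print("initial pred",q(596.3,-149.5,132),"seen (88,88)","bolt",q(531.4,-79.9,110),"seen (265,126)")
print("now z132",q(537.2,-175,132),"z142",q(537.2,-175,142))
im=cv2.imread("pics/raw_s2.png")[165:225,180:250]; old=cv2.imread("pics/raw_scene1.png")[165:225,180:250]
f=lambda i:cv2.convertScaleAbs(cv2.resize(i,None,fx=5.5,fy=5.5,interpolation=cv2.INTER_CUBIC),alpha=1.6,beta=10)
cv2.imwrite("pics/s2c.png",np.hstack([f(old),f(im)]))
```

```text
grip [ 540.6 -174.3] 94.84724561103502
initial pred [87. 96.] seen (88,88) bolt [266. 135.] seen (265,126)
now z132 [147.  15.] z142 [145.   3.]
```

View pics/s2c.png

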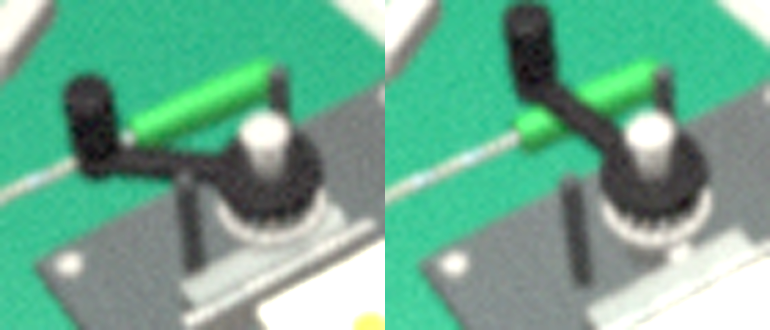

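The scene crop compares before (left) and after (right). The hub, crown and bolt stack heights match, and the grip cap at about (529,15) fits the lever-down prediction, so the lever is seated. The jaw is tight on the case, with about 4.5–5 mm of face travel, and nothing else has moved. I'm handing in.

```bash
python3 -c "
from cell import *
print(job_done())"
```

```text
the job is handed in; nothing more can be done
None
```

I pushed the lock case against both end posts and clamped it. The sprung face is pressed back about 4.5–5 mm (estimated from the camera pictures and the lever's swing; 3 mm was needed), the lever is down on its teeth, and the job was handed in at about 17.5 s.

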